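Tamp the firebrick chunks level in the hearth tray

TASK

Three of the seven firebrick chunks in the metal hearth tray stand proud: take the wooden tamper from its steel block and, with its flat foot, press them down slowly and steadily until every chunk sits fully home on the tray floor and the tops are level. The brick is soft, so never press a chunk with more than about 2.5 kg (25 N), and do not push the chunks with the gripper. Then stand the tamper upright on the middle of its steel block again, and leave the other things on the bench where they are.

Things in the scene. Friction and masses are not known exactly. Their poses are not given: they have to be found in the camera images.
- tray: open trough of bright sheet metal, 190 mm long (its x axis) x 52 mm wide (y) x 34 mm high (z; its two end walls 39 mm), fixed to the table, walls 4 mm; origin at the centre of its underside, inner floor 4 mm above it (z up). The seven chunks stand in one row along x between the fixed end wall (-x) and the follower plate (+x end).
- follower (a joint): braked upright plate (6 x 43 x 34 mm) inside the tray's +x end, its rod sticking out of that end: 0 = start, grows in m as the row of chunks pushes it towards the end wall, to 0.018. It yields only when pushed and does not spring back: about 8 N of brake plus 0.4 N for each mm/s of its own travel, so a proud chunk goes down under a slow steady push of some 7 to 14 N (at about 10 mm/s), resists a fast one much more strongly, stays where it is left, and feels solid once home.
- chunk_1: no. 1 of the row counted from the fixed (-x) end: soft off-white firebrick chunk, 24 mm along the row x 40 mm across x 36 mm high, upright sides, flat top, broken corners; origin at the centre of its underside, z up (flat top 36 mm above the origin). Starts down on the tray floor; home = underside on the tray floor, top 40 mm above the table.
- chunk_2: no. 2 of the row counted from the fixed (-x) end: soft off-white firebrick chunk, 24 mm along the row x 40 mm across x 36 mm high, a keystone whose x faces taper from 24 mm at 33 mm height to 13 mm at the foot, flat top, broken corners; origin at the centre of its underside, z up (flat top 36 mm above the origin). Starts wedged between its neighbours, about 10 to 18 mm too high; home = underside on the tray floor, top 40 mm above the table.
- chunk_3: no. 3 of the row counted from the fixed (-x) end: soft off-white firebrick chunk, 24 mm along the row x 40 mm across x 36 mm high, upright sides, flat top, broken corners; origin at the centre of its underside, z up (flat top 36 mm above the origin). Starts down on the tray floor; home = underside on the tray floor, top 40 mm above the table.
- chunk_4: no. 4 of the row counted from the fixed (-x) end: soft off-white firebrick chunk, 24 mm along the row x 40 mm across x 36 mm high, a keystone whose x faces taper from 24 mm at 33 mm height to 13 mm at the foot, flat top, broken corners; origin at the centre of its underside, z up (flat top 36 mm above the origin). Starts wedged between its neighbours, about 10 to 18 mm too high; home = underside on the tray floor, top 40 mm above the table.
- chunk_5: no. 5 of the row counted from the fixed (-x) end: soft off-white firebrick chunk, 24 mm along the row x 40 mm across x 36 mm high, upright sides, flat top, broken corners; origin at the centre of its underside, z up (flat top 36 mm above the origin). Starts down on the tray floor; home = underside on the tray floor, top 40 mm above the table.
- chunk_6: no. 6 of the row counted from the fixed (-x) end: soft off-white firebrick chunk, 24 mm along the row x 40 mm across x 36 mm high, a keystone whose x faces taper from 24 mm at 33 mm height to 13 mm at the foot, flat top, broken corners; origin at the centre of its underside, z up (flat top 36 mm above the origin). Starts wedged between its neighbours, about 10 to 18 mm too high; home = underside on the tray floor, top 40 mm above the table.
- chunk_7: no. 7 of the row counted from the fixed (-x) end: soft off-white firebrick chunk, 24 mm along the row x 40 mm across x 36 mm high, upright sides, flat top, broken corners; origin at the centre of its underside, z up (flat top 36 mm above the origin). Starts down on the tray floor; home = underside on the tray floor, top 40 mm above the table.
- parking_block: flat square steel block 64 x 64 x 16 mm, fixed on the table, on which the tamper stands; origin at the centre of its underside, top 16 mm above it
- tamper: wooden hand tamper, 93 mm high: flat round foot 42 mm in diameter and 12 mm thick, square upright handle 22 x 22 mm (faces along its x and y axes) from 12 to 90 mm above the underside, grip it at about 70 mm; 0.13 to 0.25 kg; origin at the centre of its underside, z up along the handle
- wax_pot: bystander, loose: round pot with a pale cloth-like lid, 59 mm wide, 40 mm high; origin at the centre of its underside
- flux_pot: bystander, loose: round pot with a black screw lid, 51 mm wide, 46 mm high; origin at the centre of its underside
- jar: bystander, loose: clear jar with a dark lid, 70 mm wide, 86 mm high; origin at the centre of its underside
- red_pliers: bystander, loose: pliers with red grips, 144 mm long; origin at the centre of its underside
- marker: bystander, loose: capped marker pen, 130 mm long; origin at the centre of its underside
- ring_clamp: bystander, loose: wooden ring clamp, 138 mm long; origin at the centre of its underside
There are look-alikes about, which are no part of the job. What is shaped like the parking_block but turquoise is not meant.

How it is judged:
By the outcome, as a careful person would: the job done as asked, in the order asked, and still so for the second after the job is handed in, with the robot touching nothing.
It also fails if it takes over 67 s, if anything falls off the work surface, if the arm or the gripper's body presses on something with over 40 N, if the wrist force passes 120 N, or if a joint passes its speed limit or range.

ROBOT

A 6-joint arm with a two-finger parallel gripper is mounted at the origin on a cart in front of the work surface, level with it; the furniture and walls round the work are solid. World frame = base frame: x ahead of the robot, y to its left, z up, the work surface at z = 0. Lengths are in m, angles in rad, forces in N, time in s.
With the tool pointing down it reaches from about 0.3 to 0.875 m from the base axis. Payload 6.4 kg.
Tool frame: the origin (TCP) lies at the very end of the fingers, on their centre line; the grasp point (between the pads) lies 19 mm behind it (manip.grip_depth is the distance from the TCP to the grasp point, in m); y points along the fingers, x is the direction in which the jaws open and shut, and the axes are right-handed (so a half turn about y gives the same grasp; the last joint's range is limited). The gripper opens to 88 mm and grips with 3 to 60 N. Pads are 18 mm wide; open, the fingers measure 123 mm over their backs; the gripper's body (75 mm by 187 mm) begins 45 mm behind the grasp point.
Start: joints at [0.92, 0.181, 1.607, -0, 1.354, -0.206], TCP at [0.247, 0.519, 0.239] pointing down, gripper open.
Joint ranges: [-2.99, 2.99], [-0.89, 2.07], [0.3, 2.58], [-1.14, 4.28], [0, 2.63], [-3.12, 3.12]. Speed limits (rad/s): [2.57, 2.57, 3.01, 3.14, 3.14, 3.14].

INTERFACE

Orientations are given as a unit quaternion [w, x, y, z].
In Python, from bench import manip, capture, camera_params, ticket gives the robot as it stands. The module is installed in compiled form; this text tells all that it offers.
- The arm moves only by the shell command python3 -m pendant 'ROWS' [FORCE]. ROWS is JSON, a list of rows, each a list of 7 numbers: the shift along the world's x, y, z in mm, then the turn, a rotation vector about the world's x, y, z in degrees, then the opening, from 0 (shut) to 1 (fully open). A call has 1 to 12 rows; each row is the pose to reach, as a shift and turn from the pose measured when the call began; what a row does not reach only later rows make up. A row lasts 1/10 s, in which the tool goes at most 50 mm and 8.59 degrees, less where a joint would pass 70% of its speed; a pose out of reach is approached as far as the arm can. A call with a gripper value outside its range is refused whole. The fingers move at their own pace and stop on an object; FORCE is the grip in N (left out, the last holds). Time passes only in rows, so rows that repeat a pose let the fingers close. It gives the time, the measured TCP pose, the force and the opening at its end, in the units of the state.
- manip.get_state(): the state, without advancing time (a new reading comes with each control period).
- capture(name): name is "scene" or "top" or "wrist"; returns (picture, depth): 400x640x3 uint8, red, green, blue; 400x640 float32, m along the optical axis (not along the pixel's ray), 0 where there is no reading.
- camera_params(name): a dict with "fx", "fy", "cx", "cy" (pixels), "eye" and "rotation" of the camera in the world. Camera axes: x right, y up, looking along -z (the intrinsics and any distortion apply to the point x, -y, -z); pixel columns grow to the right and rows downward; lengths in m; the calibration is good to about 2 mm. A picture is of the moment at which its call begins: read the wrist's pose just before it. camera_params takes no time and is no camera call; for the wrist camera it gives the pose at the moment of the call.
- ticket.close_job(): hands the job in, once; it reports no verdict.
The state is a dict: "clock": time; "joint_pos": joint angles; "qvel": joint speeds; "joint_efforts": joint torques, N m; "eef_pos": TCP position; "eef_rot": TCP orientation; "contact_force": force on the tool from outside, world axes, zero at the start; "moment": the same for the moment, N m; "finger_gap": finger opening in m.
Only numpy, scipy, OpenCV 4.12 (cv2) and the standard library are available. Lean on these libraries where they do the work, as an engineer would, in place of code of your own. Each camera call takes 0.05 s, during which the arm holds its last target. There are 200 camera calls.

## Working session

There is one attempt and no reset: what is moved stays moved. The work goes in short steps, Python scripts to look and compute and a shell command to move; the robot and the scene stay as the last step left them, time stands still between calls to the robot, and variables do not carry over. Pictures are saved under pics/ and viewed, about 8 in all and at most 12, crops included, and the job is handed in when it is done.

```bash
mkdir -p pics
cat > h.py <<'E'
import numpy as np, cv2
from bench import manip, capture, camera_params
def shot(n,f):
    p=camera_params(n); im,d=capture(n); np.savez(f'pics/{f}.npz',im=im,d=d,**{k:np.array(v) for k,v in p.items() if k in('fx','fy','cx','cy','eye','rotation')})
    cv2.imwrite(f'pics/{f}.png',im[:,:,::-1]); return im,d,p
def load(f): return np.load(f'pics/{f}.npz')
def rays(p,uv):
    uv=np.atleast_2d(np.array(uv,float)); R=np.array(p['rotation']).reshape(3,3)
    c=np.c_[(uv[:,0]-p['cx'])/p['fx'],-(uv[:,1]-p['cy'])/p['fy'],-np.ones(len(uv))]
    return np.array(p['eye']),c@R.T
def plane(p,uv,z):
    e,r=rays(p,uv); return e+r*((z-e[2])/r[:,2])[:,None]
def pts(p,d):
    v,u=np.mgrid[:400,:640]; e,r=rays(p,np.c_[u.ravel(),v.ravel()])
    return (e+r*d.reshape(-1,1)).reshape(400,640,3)
E
python3 - <<'E'
from h import *
print(manip.get_state()); 
for n in('scene','top'):
    im,d,p=shot(n,n); print(p)
a=cv2.imread('pics/scene.png');b=cv2.imread('pics/top.png')
E
```

```text
{'clock': 0.0, 'joint_pos': array([ 9.19660698e-01,  1.81531148e-01,  1.60802374e+00, -4.03104079e-05,
        1.35377119e+00, -2.06317381e-01]), 'qvel': array([ 0.00034232, -0.00095266, -0.00079949, -0.00018352,  0.00109063,
       -0.00057166]), 'joint_efforts': array([ 7.44295594e-04, -4.33850813e+01, -3.41859019e+01,  7.06361281e-02,
        3.82964930e-02, -1.76975618e-04]), 'eef_pos': array([0.24708871, 0.51860462, 0.23780809]), 'eef_rot': array([-0.59774557,  0.59819962,  0.37682745, -0.37796631]), 'contact_force': array([ 0.16978986, -0.89171744, -0.09773304]), 'moment': array([ 0.03447455,  0.01501506, -0.00661757]), 'finger_gap': 0.08843653633691152}
{'fx': 382.4777534474287, 'fy': 382.4777534474287, 'cx': 324.1414408679614, 'cy': 199.93351032974795, 'eye': array([-0.12428943, -0.35670182,  0.88770761]), 'rotation': array([ 0.81647867,  0.32524239, -0.17510071, -0.44375637])}
{'fx': 446.428908135809, 'fy': 446.428908135809, 'cx': 315.1524210782341, 'cy': 196.03419357423465, 'eye': array([0.35411191, 0.04972815, 1.22224398]), 'rotation': array([-0.69957511, -0.05179958,  0.04851998,  0.71102551])}
```

View pics/top.png

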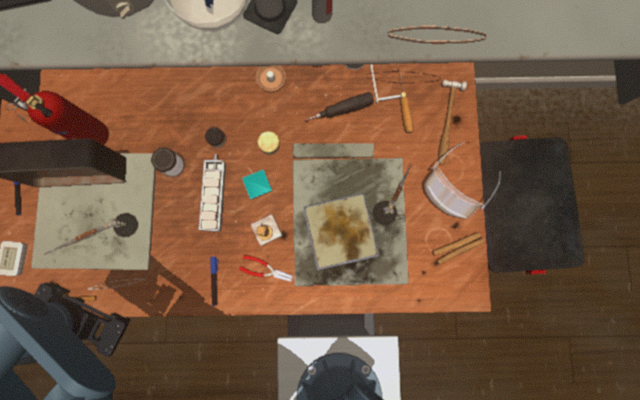

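View pics/scene.png

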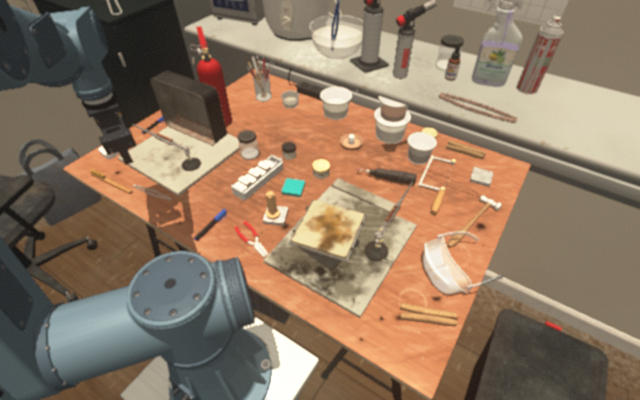

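Top view: tray at about (211,195), tamper on its steel block at (266,230), and the turquoise decoy at (257,184). The pliers at (265,268) are near the block. Next I'll get rough positions from depth.

Run:
```python
s=open('h.py').read()
s=s.replace("R=np.array(p['rotation']).reshape(3,3)","q=np.array(p['rotation']); R=Rotation.from_quat(np.r_[q[1:],q[0]]).as_matrix()").replace("import numpy as np, cv2","import numpy as np, cv2\nfrom scipy.spatial.transform import Rotation")
open('h.py','w').write(s)
from h import *
p=load('top');P=pts(p,p['d'])
for u,v in [(211,165),(211,195),(207,228),(262,230),(266,230),(275,236),(257,184),(265,268),(268,142),(215,136),(168,160),(213,280),(211,180)]: print(u,v,P[v,u].round(3))
p2=load('scene');P2=pts(p2,p2['d'])
for u,v in [(270,196),(270,205),(275,220),(292,187),(258,176)]: print('s',u,v,P2[v,u].round(3))
st=manip.get_state();q=st['eef_rot'];print(Rotation.from_quat(np.r_[q[1:],q[0]]).as_matrix().round(3))
w=camera_params('wrist');print(w['eye']-st['eef_pos'],w['fx']);q=w['rotation'];print(Rotation.from_quat(np.r_[q[1:],q[0]]).as_matrix().round(3))
```

```text
211 165 [0.621 0.343 0.003]
211 195 [0.529 0.33  0.051]
207 228 [0.442 0.342 0.038]
262 230 [0.43  0.188 0.109]
266 230 [0.431 0.179 0.092]
275 236 [0.42  0.164 0.015]
257 184 [0.563 0.213 0.012]
265 268 [ 0.334  0.193 -0.005]
268 142 [0.675 0.18  0.037]
215 136 [0.692 0.324 0.044]
168 160 [0.618 0.435 0.087]
213 280 [0.305 0.33  0.014]
211 180 [0.57  0.331 0.049]
s 270 196 [0.422 0.184 0.107]
s 270 205 [0.419 0.187 0.07 ]
s 275 220 [0.415 0.171 0.018]
s 292 187 [0.555 0.211 0.018]
s 258 176 [0.515 0.316 0.045]
[[ 0.43  -0.001 -0.903]
 [ 0.903 -0.001  0.43 ]
 [-0.002 -1.     0.   ]]
[-0.06696922  0.0326767   0.14653155] 325.4443165117603
[[ 0.43  -0.866 -0.255]
 [ 0.903  0.412  0.123]
 [-0.002 -0.283  0.959]]
```

```bash
python3 -m pendant '[[30,-36,20,0,0,0,1],[60,-72,20,0,0,0,1],[90,-108,20,0,0,0,1],[120,-144,20,0,0,0,1],[150,-180,20,0,0,0,1],[180,-215,20,0,0,0,1],[210,-250,20,0,0,0,1],[210,-250,20,0,0,0,1],[210,-250,20,0,0,0,1]]'
python3 - <<'E'
from h import *
im,d,p=shot('wrist','w1'); cv2.imwrite('pics/w1b.png',cv2.resize(im[:,:,::-1],(800,500),interpolation=3))
E
```

```text
clock: 1.0
eef_pos: [0.4573, 0.2678, 0.2574]
eef_rot: [0.599, -0.598, -0.376, 0.377]
contact_force: [-0.1, 0.8, 0.2]
finger_gap: 0.0881
```

View pics/w1b.png

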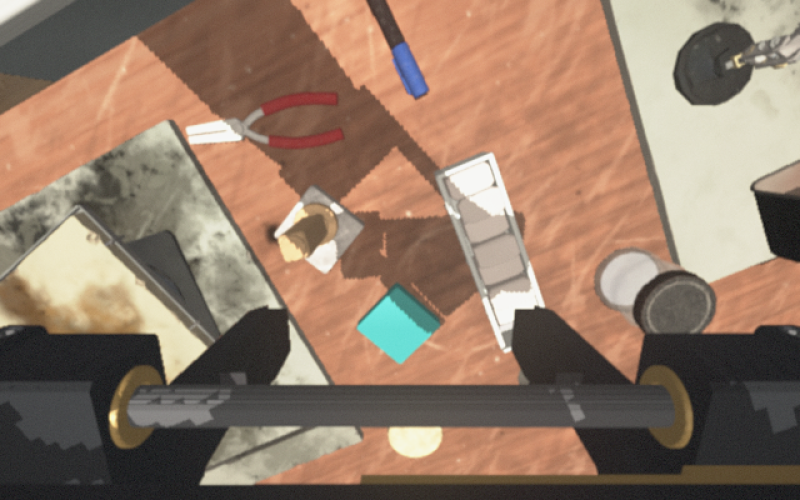

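The wrist view (800 px wide) shows the tamper at about (310,235) on a grey block. The tray runs from (468,165) to (525,345), with its +x end partly behind the finger, and the decoy is at (400,322).

```bash
cat >> h.py <<'E'
def rect(X,name):
    if len(X)<10: print(name,'few',len(X));return
    r=cv2.minAreaRect((X[:,:2]*1000).astype(np.float32)); print(name,len(X),'c',np.round(r[0],1),'size',np.round(r[1],1),'ang',round(r[2],1),'z',np.percentile(X[:,2]*1000,[5,50,95]).round(1),'mean',(X.mean(0)*1000).round(1))
def sel(P,c,rad,z0,z1):
    return P[(np.hypot(P[...,0]-c[0],P[...,1]-c[1])<rad)&(P[...,2]>z0)&(P[...,2]<z1)]
def survey(f):
    p=load(f);P=pts(p,p['d']);P[p['d']==0]=9
    rect(sel(P,(.43,.185),.05,.08,.12),'tampertop')
    rect(sel(P,(.43,.18),.06,.010,.021),'block')
    rect(sel(P,(.43,.18),.06,.022,.034),'foot')
    rect(sel(P,(.525,.333),.125,.028,.07),'tray')
    rect(sel(P,(.525,.333),.125,.044,.07),'proud')
    rect(sel(P,(.525,.333),.2,-.005,.004),'table')
E
python3 - <<'E'
from h import *
for f in('w1','top','scene'): print(f);survey(f)
E
```

```text
w1
tampertop 711 c [427.6 192.5] size [22.6 22. ] ang 76.9 z [ 84.1 106.6 110.5] mean [426.6 195.8 103.4]
block 1406 c [435.1 189.7] size [64.  64.1] ang 24.8 z [15.  16.6 17.9] mean [437.4 197.4  16.5]
foot 462 c [426.5 196.2] size [41.1 33. ] ang 19.1 z [25.8 28.6 32.2] mean [424.5 200.1  28.5]
tray 6669 c [531.9 375.5] size [136.5 189.9] ang 86.8 z [33.3 41.  55. ] mean [518.3 343.9  44. ]
proud 2669 c [548.6 356.1] size [182.   97.3] ang 34.0 z [48.6 52.6 63. ] mean [530.3 352.1  53.3]
table 51857 c [507.7 326.4] size [380.7 368.2] ang 79.9 z [-0.7  0.7  2. ] mean [481.  343.4   0.7]
top
tampertop 86 c [428.9 191.1] size [22.7 21.6] ang 78.2 z [ 92.6 106.  110.4] mean [428.5 189.8 104.5]
block 358 c [436.3 188.2] size [63.9 64.4] ang 25.5 z [11.1 14.8 18.4] mean [439.4 185.7  14.8]
foot 93 c [427.9 188.1] size [35.4 40.4] ang 71.5 z [22.9 26.3 31.7] mean [426.7 185.4  26.7]
tray 1331 c [536.  372.6] size [135.7 195.3] ang 87.5 z [30.8 39.5 53.7] mean [527.6 337.1  41.5]
proud 450 c [529.2 371.1] size [180.1 126.9] ang 3.1 z [46.2 51.  57.6] mean [527.7 343.7  51.3]
table 11045 c [524.8 318.4] size [368.2 398.3] ang 89.0 z [-4.2 -1.   2.7] mean [513.1 330.3  -0.9]
scene
tampertop 96 c [429.4 189.9] size [21.3 22.1] ang 79.6 z [ 84.6 102.6 111.5] mean [426.7 186.7 100.2]
block 214 c [437.5 187.6] size [65.5 65.2] ang 26.2 z [12.5 16.7 19.7] mean [433.9 177.4  16.5]
foot 73 c [427.  186.4] size [33.4 40. ] ang 48.4 z [24.  28.2 33. ] mean [424.4 183.6  28.3]
tray 813 c [534.6 372.5] size [139.4 194.1] ang 88.2 z [30.4 40.9 55.7] mean [529.5 337.7  42.8]
proud 289 c [550.6 354.3] size [181.2  96.2] ang 36.1 z [45.  52.5 62.3] mean [536.5 351.   52.7]
table 5092 c [523.5 318.6] size [369.9 397. ] ang 88.3 z [-1.9  0.9  3.4] mean [498.2 324.3   0.9]
```

```bash
cat >> h.py <<'E'
def tray(f,ang=None):
    p=load(f);P=pts(p,p['d']);P[p['d']==0]=9
    X=P[(abs(P[...,0]-.53)<.13)&(abs(P[...,1]-.333)<.05)&(P[...,2]>.028)&(P[...,2]<.07)]
    im=p['im'].astype(int); 
    rect(X,f+' tray'); 
    r=cv2.minAreaRect((X[:,:2]*1000).astype(np.float32)); b=cv2.boxPoints(r)
    e=[b[1]-b[0],b[2]-b[1]]; e=max(e,key=np.linalg.norm); e=e/np.linalg.norm(e); e*=np.sign(e[0])
    c=np.array(r[0]); n=np.array([-e[1],e[0]]); Q=X[:,:2]*1000-c; s=Q@e;t=Q@n
    print('axis deg',np.degrees(np.arctan2(e[1],e[0])).round(2))
    for a in range(-96,96,6):
        m=(s>=a)&(s<a+6)&(abs(t)<14); print(a+3,np.round(np.median(X[m,2])*1000,1) if m.sum() else None,end=' | ')
    print()
E
python3 - <<'E'
from h import *
for f in('w1','top','scene'): tray(f)
E
```

```text
w1 tray 6007 c [529.6 334.8] size [ 55.2 189.9] ang 86.7 z [33.4 40.8 53.5] mean [509.4 334.6  43.1]
axis deg -3.29
-93 39.1 | -87 40.6 | -81 40.7 | -75 40.8 | -69 41.6 | -63 52.1 | -57 52.1 | -51 52.1 | -45 51.5 | -39 40.5 | -33 40.5 | -27 41.0 | -21 52.8 | -15 53.1 | -9 52.8 | -3 52.8 | 3 40.7 | 9 40.5 | 15 40.8 | 21 50.7 | 27 53.1 | 33 52.7 | 39 52.4 | 45 51.2 | 51 40.9 | 57 40.8 | 63 40.5 | 69 39.6 | 75 None | 81 None | 87 None | 93 None | 
top tray 1265 c [534.2 333.1] size [ 56.4 195.6] ang 86.8 z [30.8 39.2 53. ] mean [523.7 332.4  41. ]
axis deg -3.19
-93 38.0 | -87 39.2 | -81 39.2 | -75 39.4 | -69 50.5 | -63 50.2 | -57 50.0 | -51 50.9 | -45 39.5 | -39 38.9 | -33 39.0 | -27 47.0 | -21 51.3 | -15 51.6 | -9 50.7 | -3 43.4 | 3 39.3 | 9 38.7 | 15 41.7 | 21 53.1 | 27 51.5 | 33 50.3 | 39 50.5 | 45 39.1 | 51 39.3 | 57 37.6 | 63 37.7 | 69 38.6 | 75 None | 81 None | 87 37.2 | 93 35.2 | 
scene tray 729 c [532.9 332.5] size [ 58.2 193.3] ang 86.5 z [30.6 40.5 54.2] mean [521.2 327.5  41.9]
axis deg -3.52
-93 38.3 | -87 41.3 | -81 40.1 | -75 40.3 | -69 47.2 | -63 50.9 | -57 52.1 | -51 52.4 | -45 50.6 | -39 40.6 | -33 40.9 | -27 43.1 | -21 47.6 | -15 53.8 | -9 53.6 | -3 52.6 | 3 40.8 | 9 41.0 | 15 41.6 | 21 48.6 | 27 53.5 | 33 53.6 | 39 52.6 | 45 50.3 | 51 40.8 | 57 40.8 | 63 41.9 | 69 39.0 | 75 37.3 | 81 None | 87 37.5 | 93 36.3 |
```

```bash
python3 -m pendant '[[-10,-25,-30,0,0,5,1],[-20,-50,-60,0,0,10,1],[-29.5,-76,-85,0,0,13,1],[-29.5,-76,-110,0,0,13,1],[-29.5,-76,-135,0,0,13,1],[-29.5,-76,-160,0,0,13,1],[-29.5,-76,-180,0,0,13,1],[-29.5,-76,-190,0,0,13,1],[-29.5,-76,-190,0,0,13,1]]'
```

```text
clock: 1.95
eef_pos: [0.4255, 0.1935, 0.0663]
eef_rot: [0.552, -0.551, -0.441, 0.445]
contact_force: [0.0, -0.1, 0.4]
finger_gap: 0.0883
```

```bash
python3 -m pendant '[[2.5,-2,0,0,0,0,1],[2.5,-2,0,0,0,0,0.5],[2.5,-2,0,0,0,0,0.1],[2.5,-2,0,0,0,0,0.1],[2.5,-2,0,0,0,0,0.1],[2.5,-2,0,0,0,0,0.1],[2.5,-2,0,0,0,0,0.1],[2.5,-2,0,0,0,0,0.1],[2.5,-2,0,0,0,0,0.1]]' 50
```

```text
clock: 2.85
eef_pos: [0.428, 0.1915, 0.0663]
eef_rot: [0.552, -0.551, -0.441, 0.445]
contact_force: [0.7, 0.1, 0.4]
finger_gap: 0.0257
```

```bash
python3 -m pendant '[[0,0,0,0,0,0,0],[0,0,0,0,0,0,0],[0,0,0,0,0,0,0]]'; python3 -m pendant '[[0,0,10,0,0,0,0],[0,0,30,0,0,0,0],[0,0,55,0,0,0,0],[0,0,55,0,0,0,0],[0,0,55,0,0,0,0]]'
```

```text
clock: 3.15
eef_pos: [0.428, 0.1915, 0.0663]
eef_rot: [0.552, -0.551, -0.441, 0.445]
contact_force: [-0.5, -0.8, 0.4]
finger_gap: 0.0215
clock: 3.65
eef_pos: [0.4283, 0.1915, 0.1217]
eef_rot: [0.551, -0.551, -0.442, 0.444]
contact_force: [-0.1, -0.4, -1.6]
finger_gap: 0.0216
```

```bash
python3 -m pendant '[[15,16,0,0,0,0,0],[40,42,0,0,0,0,0],[67,70,0,0,0,0,0],[95,99,0,0,0,0,0],[120,125,0,0,0,0,0],[135,140,0,0,0,0,0],[135,140,-8,0,0,0,0],[135,140,-12,0,0,0,0],[135,140,-12,0,0,0,0]]'
python3 - <<'E'
from h import *
im,d,p=shot('wrist','w2'); shot('scene','s2');cv2.imwrite('pics/w2b.png',im[:,:,::-1])
E
```

```text
clock: 4.55
eef_pos: [0.561, 0.3302, 0.107]
eef_rot: [0.552, -0.55, -0.44, 0.446]
contact_force: [-0.0, 0.4, -1.6]
finger_gap: 0.0218
```

View pics/w2b.png

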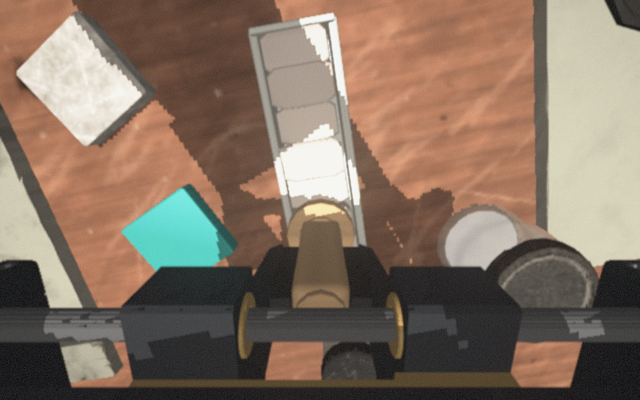

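The foot sits over chunk 6 at about (320,225), with chunks 1–5 visible above it. I'll start pressing slowly.

```bash
python3 -m pendant '[[2.5,2,-1,0,0,0,0],[2.5,2,-2,0,0,0,0],[2.5,2,-3,0,0,0,0],[2.5,2,-3.8,0,0,0,0],[2.5,2,-4.6,0,0,0,0],[2.5,2,-5.4,0,0,0,0],[2.5,2,-6.2,0,0,0,0],[2.5,2,-7,0,0,0,0]]'
```

```text
clock: 5.45
eef_pos: [0.5648, 0.3327, 0.1024]
eef_rot: [0.552, -0.551, -0.441, 0.445]
contact_force: [-1.4, -0.1, 3.6]
finger_gap: 0.0221
```

```bash
python3 -m pendant '[[0,0,-2,0,0,0,0],[0,0,-3,0,0,0,0],[0,0,-4,0,0,0,0],[0,0,-5,0,0,0,0],[0,0,-6,0,0,0,0]]'
```

```text
clock: 5.95
eef_pos: [0.5653, 0.3333, 0.0985]
eef_rot: [0.552, -0.551, -0.442, 0.444]
contact_force: [-4.0, -1.2, 11.4]
finger_gap: 0.0219
```

```bash
python3 -m pendant '[[0,0,-2.5,0,0,0,0],[0,0,-3.5,0,0,0,0],[0,0,-4.5,0,0,0,0],[0,0,-5.5,0,0,0,0],[0,0,-6.5,0,0,0,0],[0,0,-7.5,0,0,0,0],[0,0,-8.5,0,0,0,0]]'
```

```text
clock: 6.65
eef_pos: [0.5661, 0.334, 0.0923]
eef_rot: [0.551, -0.551, -0.442, 0.443]
contact_force: [-3.7, -1.0, 12.3]
finger_gap: 0.0215
```

```bash
python3 -m pendant '[[0,0,-2.2,0,0,0,0],[0,0,-2.8,0,0,0,0],[0,0,-3.4,0,0,0,0]]'; python3 -m pendant '[[0,0,-1,0,0,0,0],[0,0,-2,0,0,0,0],[0,0,-2.5,0,0,0,0]]'
```

```text
clock: 6.95
eef_pos: [0.5663, 0.3343, 0.0903]
eef_rot: [0.551, -0.551, -0.443, 0.443]
contact_force: [-5.2, -1.0, 15.3]
finger_gap: 0.0217
clock: 7.25
eef_pos: [0.5666, 0.3345, 0.0903]
eef_rot: [0.551, -0.551, -0.443, 0.443]
contact_force: [-7.4, -2.6, 17.3]
finger_gap: 0.0215
```

```bash
python3 -m pendant '[[0,0,4,0,0,0,0],[0,0,20,0,0,0,0],[-15,0,20,0,0,0,0],[-35,0.5,20,0,0,0,0],[-48,1,20,0,0,0,0],[-48,1,18,0,0,0,0],[-48,1,16,0,0,0,0],[-48,1,15,0,0,0,0]]'
python3 - <<'E'
from h import *
shot('wrist','w3'); tray('w3'); shot('scene','s3'); tray('s3')
E
```

```text
clock: 8.05
eef_pos: [0.5194, 0.3355, 0.1052]
eef_rot: [-0.551, 0.551, 0.443, -0.443]
contact_force: [-0.1, 0.5, -2.0]
finger_gap: 0.0218
w3 tray 11193 c [529.9 334.8] size [ 55.1 190.4] ang 86.7 z [33.7 40.7 67.5] mean [481.5 338.1  45.2]
axis deg -3.25
-93 39.4 | -87 40.5 | -81 40.7 | -75 40.8 | -69 49.8 | -63 51.9 | -57 52.0 | -51 52.2 | -45 50.9 | -39 40.6 | -33 40.9 | -27 66.2 | -21 67.4 | -15 67.5 | -9 67.4 | -3 67.9 | 3 None | 9 None | 15 None | 21 None | 27 None | 33 None | 39 None | 45 None | 51 None | 57 None | 63 None | 69 None | 75 None | 81 None | 87 None | 93 39.2 | 
s3 tray 724 c [533.5 333. ] size [ 58.1 193.6] ang 87.0 z [30.1 40.1 65.5] mean [519.9 326.6  42. ]
axis deg -3.01
-93 38.0 | -87 40.3 | -81 40.7 | -75 40.9 | -69 45.7 | -63 52.4 | -57 52.5 | -51 52.0 | -45 41.5 | -39 41.5 | -33 42.0 | -27 60.1 | -21 50.4 | -15 66.5 | -9 65.8 | -3 67.7 | 3 53.3 | 9 41.9 | 15 41.0 | 21 40.8 | 27 40.1 | 33 40.6 | 39 41.3 | 45 40.5 | 51 41.7 | 57 40.5 | 63 41.7 | 69 39.8 | 75 38.2 | 81 None | 87 38.6 | 93 35.0 |
```

Chunk 6 is home, level at about 40.5 mm. Next is chunk 4.

```bash
python3 -m pendant '[[0,0,-1,0,0,0,0],[0,0,-2,0,0,0,0],[0,0,-3,0,0,0,0],[0,0,-4,0,0,0,0],[0,0,-5,0,0,0,0],[0,0,-6,0,0,0,0],[0,0,-7,0,0,0,0],[0,0,-8,0,0,0,0]]'
```

```text
clock: 8.95
eef_pos: [0.5202, 0.3359, 0.0993]
eef_rot: [-0.551, 0.551, 0.444, -0.442]
contact_force: [-3.5, -0.9, 10.9]
finger_gap: 0.0215
```

```bash
python3 -m pendant '[[0,0,-2.5,0,0,0,0],[0,0,-3.5,0,0,0,0],[0,0,-4.5,0,0,0,0],[0,0,-5.5,0,0,0,0],[0,0,-6.5,0,0,0,0],[0,0,-7.5,0,0,0,0]]'
```

```text
clock: 9.55
eef_pos: [0.5211, 0.3366, 0.094]
eef_rot: [-0.551, 0.551, 0.445, -0.441]
contact_force: [-3.7, -0.5, 11.1]
finger_gap: 0.0213
```

```bash
python3 -m pendant '[[0,0,-2.4,0,0,0,0],[0,0,-3.3,0,0,0,0],[0,0,-4.2,0,0,0,0],[0,0,-5,0,0,0,0]]'; python3 -m pendant '[[0,0,-1,0,0,0,0],[0,0,-2,0,0,0,0],[0,0,-2.5,0,0,0,0]]'
```

```text
clock: 9.95
eef_pos: [0.5215, 0.3372, 0.0907]
eef_rot: [-0.551, 0.551, 0.445, -0.441]
contact_force: [-3.4, 0.0, 5.7]
finger_gap: 0.0216
clock: 10.25
eef_pos: [0.5222, 0.3374, 0.0902]
eef_rot: [-0.551, 0.552, 0.446, -0.44]
contact_force: [-4.4, -2.8, 16.1]
finger_gap: 0.0216
```

```bash
python3 -m pendant '[[0,0,-1.5,0,0,0,0],[0,0,-2.5,0,0,0,0],[0,0,4,0,0,0,0],[0,0,20,0,0,0,0],[-15,0,20,0,0,0,0],[-35,0.5,20,0,0,0,0],[-47,0.5,19,0,0,0,0],[-47,0.5,17,0,0,0,0],[-47,0.5,15.5,0,0,0,0],[-47,0.5,15,0,0,0,0]]'
python3 - <<'E'
from h import *
shot('scene','s4'); tray('s4')
E
```

```text
clock: 11.25
eef_pos: [0.476, 0.3379, 0.1052]
eef_rot: [-0.55, 0.552, 0.446, -0.44]
contact_force: [-0.7, -0.1, -1.3]
finger_gap: 0.0217
s4 tray 726 c [532.5 332.7] size [ 59.  193.3] ang 87.3 z [30.4 40.  66.2] mean [522.7 326.6  41.2]
axis deg -2.65
-93 37.5 | -87 40.6 | -81 40.9 | -75 41.9 | -69 56.6 | -63 65.1 | -57 67.0 | -51 68.5 | -45 55.6 | -39 53.7 | -33 41.3 | -27 42.1 | -21 40.5 | -15 41.1 | -9 40.6 | -3 40.9 | 3 40.7 | 9 40.5 | 15 40.8 | 21 41.0 | 27 40.3 | 33 41.2 | 39 40.5 | 45 41.4 | 51 40.5 | 57 41.3 | 63 41.6 | 69 42.3 | 75 39.9 | 81 38.3 | 87 None | 93 35.0 |
```

```bash
python3 -m pendant '[[0,0,-1,0,0,0,0],[0,0,-2,0,0,0,0],[0,0,-3,0,0,0,0],[0,0,-4,0,0,0,0],[0,0,-5,0,0,0,0],[0,0,-6,0,0,0,0],[0,0,-7,0,0,0,0],[0,0,-8,0,0,0,0]]'
```

```text
clock: 12.1
eef_pos: [0.4769, 0.3383, 0.0992]
eef_rot: [-0.55, 0.552, 0.447, -0.439]
contact_force: [-3.7, -1.0, 11.2]
finger_gap: 0.0216
```

```bash
python3 -m pendant '[[0,0,-2.5,0,0,0,0],[0,0,-3.5,0,0,0,0],[0,0,-4.5,0,0,0,0],[0,0,-5.5,0,0,0,0],[0,0,-6.5,0,0,0,0],[0,0,-7.5,0,0,0,0]]'
```

```text
clock: 12.7
eef_pos: [0.4778, 0.3391, 0.0938]
eef_rot: [-0.55, 0.552, 0.448, -0.438]
contact_force: [-3.1, -0.6, 10.8]
finger_gap: 0.0213
```

```bash
python3 -m pendant '[[0,0,-2.4,0,0,0,0],[0,0,-3.3,0,0,0,0],[0,0,-4.2,0,0,0,0],[0,0,-5,0,0,0,0]]'; python3 -m pendant '[[0,0,-1,0,0,0,0],[0,0,-2,0,0,0,0],[0,0,-2.5,0,0,0,0]]'
```

```text
clock: 13.1
eef_pos: [0.4783, 0.3396, 0.0903]
eef_rot: [-0.55, 0.552, 0.448, -0.438]
contact_force: [-1.3, -0.9, 12.1]
finger_gap: 0.0218
clock: 13.4
eef_pos: [0.479, 0.3399, 0.0903]
eef_rot: [-0.55, 0.552, 0.449, -0.438]
contact_force: [-6.3, -4.9, 19.3]
finger_gap: 0.0216
```

```bash
python3 -m pendant '[[0,0,4,0,0,0,0],[0,0,20,0,0,0,0],[0,-5,30,0,0,0,0],[-8,-30,30,0,0,0,0],[-18,-65,30,0,0,0,0],[-28,-100,30,0,0,0,0],[-37,-130,30,0,0,0,0],[-43.5,-150,30,0,0,0,0],[-43.5,-150,20,0,0,0,0],[-43.5,-150,10,0,0,0,0],[-43.5,-150,10,0,0,0,0]]'
python3 - <<'E'
from h import *
s=manip.get_state();q=s['eef_rot'];print(Rotation.from_quat(np.r_[q[1:],q[0]]).as_matrix().round(3))
im,d,p=shot('wrist','w5'); cv2.imwrite('pics/w5b.png',im[:,:,::-1])
tray('w5'); shot('top','t5'); tray('t5')
P=pts(p,d);P[d==0]=9
rect(sel(P,(.435,.19),.06,.010,.021),'block'); rect(sel(P,(.435,.19),.04,.045,.058),'foot'); rect(sel(P,(.435,.19),.03,.1,.15),'top')
T=load('t5');P=pts(T,T['d']); rect(sel(P,(.435,.19),.06,.008,.021),'block'); rect(sel(P,(.435,.19),.04,.04,.06),'foot')
E
```

```text
clock: 14.5
eef_pos: [0.4346, 0.1902, 0.0988]
eef_rot: [-0.55, 0.552, 0.448, -0.438]
contact_force: [0.3, 0.3, -1.4]
finger_gap: 0.0219
[[ 0.214  0.012 -0.977]
 [ 0.977  0.007  0.214]
 [ 0.009 -1.    -0.01 ]]
w5 tray 12609 c [527.7 334.5] size [ 55.9 187.3] ang 86.6 z [32.7 40.3 41.8] mean [497.9 334.9  39. ]
axis deg -3.43
-93 38.4 | -87 40.2 | -81 40.6 | -75 40.7 | -69 40.7 | -63 40.2 | -57 40.7 | -51 40.7 | -45 40.6 | -39 40.2 | -33 40.6 | -27 40.6 | -21 40.4 | -15 40.5 | -9 41.2 | -3 41.6 | 3 41.9 | 9 40.3 | 15 None | 21 None | 27 None | 33 40.7 | 39 40.7 | 45 40.8 | 51 41.0 | 57 40.8 | 63 40.9 | 69 40.7 | 75 40.5 | 81 39.4 | 87 None | 93 None | 
t5 tray 760 c [533.7 332.8] size [ 57.  194.8] ang 86.6 z [30.  37.7 42.8] mean [564.1 333.3  37.1]
axis deg -3.45
-93 None | -87 None | -81 None | -75 None | -69 None | -63 None | -57 None | -51 None | -45 None | -39 None | -33 None | -27 None | -21 None | -15 None | -9 41.6 | -3 40.6 | 3 39.6 | 9 40.0 | 15 39.8 | 21 39.4 | 27 39.0 | 33 39.0 | 39 38.4 | 45 39.9 | 51 39.1 | 57 38.6 | 63 40.2 | 69 39.0 | 75 38.0 | 81 37.5 | 87 35.9 | 93 36.0 | 
block 4041 c [434.9 189.5] size [64.2 64.2] ang 25.0 z [15.3 16.5 17.6] mean [421.6 191.4  16.4]
foot 176 c [420.4 194.4] size [38.1 12.6] ang 78.3 z [51.2 54.5 57.8] mean [417.8 194.8  54.5]
top 7688 c [432.8 191.2] size [52.9 22.2] ang 78.1 z [104.8 131.5 144.7] mean [424.4 193.  128.8]
block 31 c [412.3 176.8] size [16.  64.5] ang 30.5 z [11.6 14.8 18.4] mean [413.2 175.9  14.9]
foot few 0
```

View pics/w5b.png

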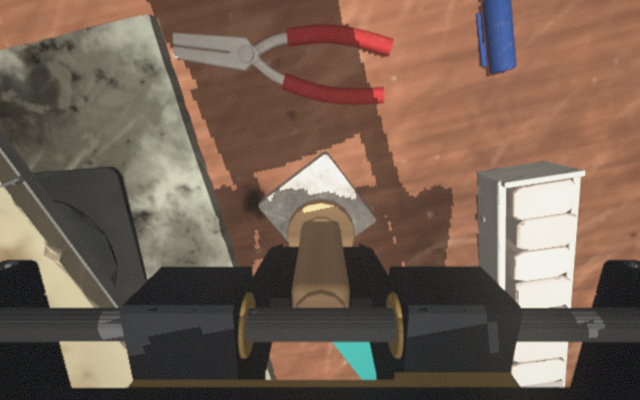

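The row looks level. The 41–42 mm readings near chunks 4 and 5 need a closer look before I park the tamper.

Run:
```python
from h import *
p=load('w5');P=pts(p,p['d']);P[p['d']==0]=9
a=np.radians(-3.4);e=np.array([np.cos(a),np.sin(a)]);n=np.array([-e[1],e[0]])
X=P.reshape(-1,3);X=X[(abs(X[:,0]-.53)<.11)&(abs(X[:,1]-.334)<.04)&(X[:,2]>.03)&(X[:,2]<.06)]*1000
Q=X[:,:2]-[529.8,334.6];s=Q@e;t=Q@n
for lo in range(-24,60,3):
    r=[]
    for t0 in(-17,-9,-1,7):
        m=(s>=lo)&(s<lo+3)&(t>=t0)&(t<t0+8); r.append((int(m.sum()),np.median(X[m,2]).round(1) if m.sum() else None))
    print(lo,r)
```

```text
-24 [(35, np.float64(40.2)), (42, np.float64(40.3)), (43, np.float64(40.5)), (34, np.float64(40.6))]
-21 [(42, np.float64(39.0)), (43, np.float64(39.6)), (42, np.float64(39.6)), (47, np.float64(40.0))]
-18 [(81, np.float64(39.7)), (48, np.float64(40.8)), (46, np.float64(40.7)), (46, np.float64(40.7))]
-15 [(62, np.float64(40.8)), (41, np.float64(41.0)), (40, np.float64(40.9)), (45, np.float64(41.0))]
-12 [(58, np.float64(40.7)), (39, np.float64(41.2)), (43, np.float64(41.3)), (41, np.float64(41.3))]
-9 [(64, np.float64(41.0)), (42, np.float64(41.4)), (42, np.float64(41.5)), (38, np.float64(41.3))]
-6 [(53, np.float64(41.5)), (38, np.float64(41.5)), (46, np.float64(41.6)), (46, np.float64(41.6))]
-3 [(33, np.float64(42.0)), (48, np.float64(41.9)), (38, np.float64(41.6)), (43, np.float64(41.8))]
0 [(1, np.float64(41.3)), (18, np.float64(42.0)), (36, np.float64(41.9)), (38, np.float64(42.0))]
3 [(0, None), (0, None), (1, np.float64(41.4)), (15, np.float64(40.4))]
6 [(0, None), (0, None), (0, None), (0, None)]
9 [(0, None), (0, None), (0, None), (0, None)]
12 [(0, None), (0, None), (0, N
[... 528 characters left out ...]

39 [(39, np.float64(40.8)), (31, np.float64(40.8)), (29, np.float64(40.7)), (38, np.float64(40.7))]
42 [(29, np.float64(40.9)), (40, np.float64(40.6)), (41, np.float64(40.6)), (32, np.float64(41.0))]
45 [(33, np.float64(41.1)), (33, np.float64(41.1)), (35, np.float64(41.1)), (36, np.float64(41.0))]
48 [(24, np.float64(40.9)), (25, np.float64(40.7)), (28, np.float64(40.9)), (24, np.float64(41.0))]
51 [(42, np.float64(40.0)), (40, np.float64(40.6)), (34, np.float64(40.1)), (40, np.float64(40.4))]
54 [(37, np.float64(40.9)), (31, np.float64(41.2)), (31, np.float64(41.0)), (32, np.float64(41.1))]
57 [(29, np.float64(40.7)), (35, np.float64(41.1)), (31, np.float64(41.0)), (28, np.float64(41.0))]
```

Chunk 4 is tilted, with its +x edge about 1.3 mm high, so I'll press it again before parking.

```bash
python3 -m pendant '[[5,8,5,0,0,0,0],[22,35,10,0,0,0,0],[42,68,10,0,0,0,0],[64,102,10,0,0,0,0],[80,130,8,0,0,0,0],[91,145,4,0,0,0,0],[91,145,0,0,0,0,0],[91,145,-2,0,0,0,0],[91,145,-4,0,0,0,0],[91,145,-4,0,0,0,0]]'
```

```text
clock: 15.6
eef_pos: [0.5256, 0.3348, 0.0955]
eef_rot: [-0.55, 0.552, 0.448, -0.438]
contact_force: [-0.7, -0.2, -2.2]
finger_gap: 0.0215
```

```bash
python3 -m pendant '[[0,0,-1,0,0,0,0],[0,0,-2,0,0,0,0],[0,0,-3,0,0,0,0],[0,0,-4,0,0,0,0],[0,0,-5,0,0,0,0],[0,0,-5.5,0,0,0,0]]'
```

```text
clock: 16.2
eef_pos: [0.5261, 0.3348, 0.0905]
eef_rot: [-0.55, 0.552, 0.448, -0.438]
contact_force: [-0.7, -1.2, 4.8]
finger_gap: 0.0215
```

```bash
python3 -m pendant '[[0,0,-1,0,0,0,0],[0,0,-2,0,0,0,0],[0,0,-3,0,0,0,0],[0,0,-3,0,0,0,0],[0,0,-3,0,0,0,0]]'; python3 -m pendant '[[0,0,4,0,0,0,0],[0,0,20,0,0,0,0],[0,-5,20,0,0,0,0],[-20,-33,25,0,0,0,0],[-42,-68,25,0,0,0,0],[-64,-102,25,0,0,0,0],[-80,-130,25,0,0,0,0],[-91,-145,20,0,0,0,0],[-91,-145,8,0,0,0,0],[-91,-145,8,0,0,0,0]]'
python3 - <<'E'
from h import *
im,d,p=shot('wrist','w6'); 
P=pts(p,d);P[d==0]=9
rect(sel(P,(.435,.19),.06,.010,.021),'block')
a=np.radians(-3.4);e=np.array([np.cos(a),np.sin(a)]);n=np.array([-e[1],e[0]])
X=P.reshape(-1,3);X=X[(abs(X[:,0]-.53)<.11)&(abs(X[:,1]-.334)<.04)&(X[:,2]>.03)&(X[:,2]<.06)]*1000
Q=X[:,:2]-[529.8,334.6];s=Q@e;t=Q@n
for lo in range(-90,80,3):
    m=(s>=lo)&(s<lo+3)&(abs(t)<14); print(lo,np.median(X[m,2]).round(1) if m.sum() else None,end=' | ')
E
```

```text
clock: 16.7
eef_pos: [0.5269, 0.335, 0.0903]
eef_rot: [-0.549, 0.552, 0.449, -0.438]
contact_force: [-6.0, -2.6, 16.1]
finger_gap: 0.0215
clock: 17.7
eef_pos: [0.4352, 0.1898, 0.0969]
eef_rot: [-0.55, 0.552, 0.448, -0.438]
contact_force: [0.1, 1.1, -1.5]
finger_gap: 0.0217
block 4142 c [434.8 189.5] size [64.2 64.1] ang 25.0 z [15.2 16.5 17.7] mean [421.7 191.6  16.5]
-90 40.5 | -87 40.6 | -84 40.7 | -81 40.6 | -78 40.6 | -75 40.7 | -72 40.6 | -69 39.7 | -66 40.5 | -63 40.6 | -60 40.6 | -57 40.6 | -54 40.7 | -51 40.6 | -48 40.6 | -45 39.6 | -42 40.6 | -39 40.6 | -36 40.8 | -33 40.6 | -30 40.6 | -27 40.7 | -24 40.6 | -21 39.6 | -18 40.5 | -15 40.6 | -12 40.5 | -9 40.7 | -6 40.7 | -3 40.6 | 0 40.7 | 3 39.3 | 6 None | 9 None | 12 None | 15 None | 18 None | 21 None | 24 None | 27 None | 30 40.9 | 33 40.7 | 36 40.8 | 39 40.8 | 42 40.8 | 45 40.8 | 48 40.9 | 51 40.5 | 54 41.0 | 57 40.9 | 60 40.9 | 63 40.7 | 66 40.8 | 69 40.6 | 72 40.5 | 75 39.7 | 78 39.1 |
```

```bash
python3 - <<'E'
from h import *
for i in(0,1):
    im,d,p=shot('scene','s6'); P=pts(p,d)
    a=np.radians(-3.4);e=np.array([np.cos(a),np.sin(a)]);n=np.array([-e[1],e[0]])
    X=P.reshape(-1,3);X=X[(abs(X[:,0]-.53)<.11)&(abs(X[:,1]-.334)<.04)&(X[:,2]>.03)&(X[:,2]<.06)]*1000
    Q=X[:,:2]-[532.,332.6];s=Q@e;t=Q@n
    print([(lo,np.mean(X[m,2]).round(1)) for lo in range(-90,72,4) if (m:=(s>=lo)&(s<lo+4)&(abs(t)<15)).sum()])
E
python3 -m pendant '[[0,0,-8,0,0,0,0],[0,0,-16,0,0,0,0],[0,0,-22,0,0,0,0],[0,0,-26,0,0,0,0],[0,0,-28,0,0,0,0],[0,0,-29,0,0,0,0],[0,0,-29.5,0,0,0,0],[0,0,-30,0,0,0,0],[0,0,-30.5,0,0,0,0]]'
```

```text
[(-90, np.float64(41.1)), (-86, np.float64(40.4)), (-82, np.float64(41.4)), (-78, np.float64(40.9)), (-74, np.float64(38.9)), (-70, np.float64(40.2)), (-66, np.float64(39.0)), (-62, np.float64(40.0)), (-58, np.float64(39.6)), (-54, np.float64(39.6)), (-50, np.float64(41.4)), (-46, np.float64(40.5)), (-42, np.float64(40.5)), (-38, np.float64(39.7)), (-34, np.float64(41.0)), (-30, np.float64(40.5)), (-26, np.float64(39.7)), (-22, np.float64(40.6))]
[(-90, np.float64(41.2)), (-86, np.float64(41.2)), (-82, np.float64(41.1)), (-78, np.float64(40.4)), (-74, np.float64(40.5)), (-70, np.float64(40.2)), (-66, np.float64(40.3)), (-62, np.float64(40.6)), (-58, np.float64(41.0)), (-54, np.float64(40.7)), (-50, np.float64(40.1)), (-46, np.float64(40.0)), (-42, np.float64(39.3)), (-38, np.float64(41.2)), (-34, np.float64(41.5)), (-30, np.float64(39.4)), (-26, np.float64(39.8)), (-22, np.float64(39.6))]
clock: 18.75
eef_pos: [0.4368, 0.1906, 0.068]
eef_rot: [-0.549, 0.552, 0.449, -0.438]
contact_force: [-1.1, 0.3, -1.7]
finger_gap: 0.0216
```

```bash
python3 -m pendant '[[-1.5,-1,-0.7,0,0,0,0],[-1.5,-1,-1.4,0,0,0,0],[-1.5,-1,-2,0,0,0,0],[-1.5,-1,-2.3,0,0,0,0]]'
```

```text
clock: 19.15
eef_pos: [0.4356, 0.1896, 0.0664]
eef_rot: [-0.549, 0.552, 0.45, -0.438]
contact_force: [-2.6, -0.5, 8.2]
finger_gap: 0.0216
```

Contact at z = 66.4 mm. I'll release and back straight up.

```bash
python3 -m pendant '[[0,0,0,0,0,0,0.1],[0,0,0,0,0,0,0.35],[0,0,0,0,0,0,0.7],[0,0,0,0,0,0,1],[0,0,0,0,0,0,1],[0,0,0,0,0,0,1],[0,0,0,0,0,0,1],[0,0,0,0,0,0,1]]'; python3 -m pendant '[[0,0,5,0,0,0,1],[0,0,15,0,0,0,1],[0,0,30,0,0,0,1],[0,0,50,0,0,0,1],[0,0,80,0,0,0,1],[0,0,120,0,0,0,1],[0,0,155,0,0,0,1],[15,20,170,0,0,0,1],[30,60,185,0,0,0,1],[30,80,190,0,0,0,1],[30,80,190,0,0,0,1],[30,80,190,0,0,0,1]]'
python3 - <<'E'
from h import *
im,d,p=shot('wrist','w7'); cv2.imwrite('pics/w7b.png',im[:,:,::-1])
P=pts(p,d);P[d==0]=9
rect(sel(P,(.435,.19),.06,.010,.021),'block');rect(sel(P,(.435,.19),.05,.09,.12),'tampertop');rect(sel(P,(.435,.19),.06,.022,.034),'foot')
a=np.radians(-3.4);e=np.array([np.cos(a),np.sin(a)]);n=np.array([-e[1],e[0]])
X=P.reshape(-1,3);X=X[(abs(X[:,0]-.53)<.11)&(abs(X[:,1]-.334)<.04)&(X[:,2]>.03)&(X[:,2]<.06)]*1000
Q=X[:,:2]-[529.8,334.6];s=Q@e;t=Q@n
for lo in range(-90,80,3):
    m=(s>=lo)&(s<lo+3)&(abs(t)<14); print(lo,np.median(X[m,2]).round(1) if m.sum() else None,end=' | ')
E
```

```text
clock: 19.95
eef_pos: [0.4356, 0.1896, 0.0664]
eef_rot: [-0.549, 0.552, 0.45, -0.438]
contact_force: [-0.0, 0.0, 1.1]
finger_gap: 0.0753
clock: 21.15
eef_pos: [0.4652, 0.2695, 0.2566]
eef_rot: [-0.549, 0.552, 0.45, -0.438]
contact_force: [0.1, -0.4, -0.4]
finger_gap: 0.088
block 1625 c [435.1 189.7] size [64.1 64.3] ang 24.9 z [15.  16.6 17.9] mean [429.9 194.9  16.5]
tampertop 668 c [436.2 191.1] size [22.6 21.8] ang 78.1 z [ 93.  108.2 110.3] mean [435.2 193.4 106. ]
foot 481 c [434.5 195.1] size [40.9 32.2] ang 25.4 z [26.  28.5 32.4] mean [432.3 198.5  28.6]
-90 40.4 | -87 40.8 | -84 40.8 | -81 40.8 | -78 40.7 | -75 40.7 | -72 40.6 | -69 39.6 | -66 40.5 | -63 40.6 | -60 40.5 | -57 41.0 | -54 40.8 | -51 40.8 | -48 40.9 | -45 39.7 | -42 40.7 | -39 40.9 | -36 40.8 | -33 40.5 | -30 40.8 | -27 40.7 | -24 40.8 | -21 39.7 | -18 40.5 | -15 40.7 | -12 40.7 | -9 40.6 | -6 40.6 | -3 40.6 | 0 40.8 | 3 39.8 | 6 40.3 | 9 40.7 | 12 40.7 | 15 40.5 | 18 40.6 | 21 40.8 | 24 40.4 | 27 39.9 | 30 40.9 | 33 40.7 | 36 40.7 | 39 40.6 | 42 40.9 | 45 40.9 | 48 41.1 | 51 40.2 | 54 41.1 | 57 40.8 | 60 41.0 | 63 40.6 | 66 40.8 | 69 40.7 | 72 40.4 | 75 39.4 | 78 39.7 |
```

View pics/w7b.png

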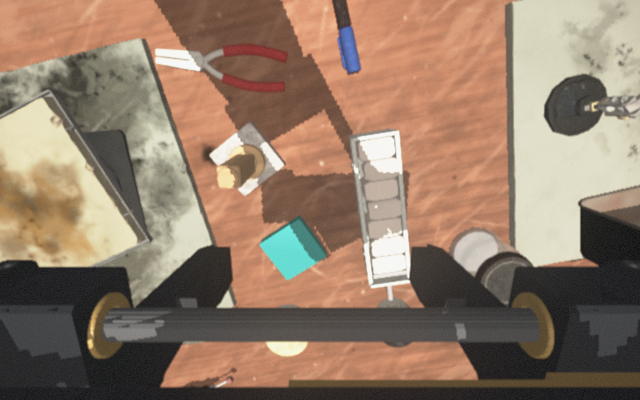

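The tamper stands upright on the steel block at about (240,160), within about 2 mm of its middle. All seven chunks lie level in the tray, from (378,140) to (390,275), and the other things are undisturbed.

```bash
python3 -c "
from bench import ticket; print(ticket.close_job())"
```

```text
the job is handed in; nothing more can be done
None
```

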